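# Clear a drying-oven shelf and load it with sample boxes

## Task

Take the orange scraper block and wipe all the loose ceramic chips off the oven shelf, over its open edge into the white chip pan, never touching a chip with the gripper itself. Stand the scraper upright on the middle of its grey mat again, and load the cleared shelf: set every sample box upright and let go on the painted outline of its own lid colour, covering it squarely, so that the boxes interlock as a pinwheel, and stand the round temperature logger on the white ring in the middle. Leave the bottle, beaker and jar where they are.

Things in the scene. Friction and masses are not known exactly. Their poses are not given: they have to be found in the camera images.
- shelf: Fixed steel oven shelf. Origin on the bench under its middle, z up. Flat surface 55 mm above the origin, free from x -126 to +120, y -105 to +105 mm; lips 8 mm thick and 15 mm high (top 70 mm over the bench) along its +x, +y and -y edges. The -x edge (nearest the robot) is open and level. Painted on it: a pinwheel of red, yellow, blue and green outlines.
- pan (a point): Middle of the floor of the white open chip pan, fixed right against the shelf's open edge, axes as the shelf's. Inside 118 (x) x 214 (y) mm; the floor is 6 mm, the side walls 52 mm and the end wall 60 mm above the bench; on its +x side the shelf surface itself is the rim.
- mat: Grey flat mat fixed on the bench, 110 (x) x 170 (y) x 6 mm thick, home of the scraper. Origin at the centre of its underside.
- scraper: Orange scraper block with black rubber foot, 250 g: base 36 (x) x 125 (y) x 30 mm high; along its middle an upright grip 22 (x) x 80 (y) mm, up to 85 mm above the underside. Origin at the centre of the underside, z up. Stands upright on the mat at the start; its long flat faces (+x, -x) push the chips.
- chip1: Loose red-brown chip of broken ceramic, about 32 x 26 x 9 mm, 15 g, lying on the shelf at the start (may be absent). Origin at the centre of its underside.
- chip2: Loose red-brown chip of broken ceramic, about 32 x 26 x 9 mm, 15 g, lying on the shelf at the start (may be absent). Origin at the centre of its underside.
- chip3: Loose red-brown chip of broken ceramic, about 32 x 26 x 9 mm, 15 g, lying on the shelf at the start (may be absent). Origin at the centre of its underside.
- chip4: Loose red-brown chip of broken ceramic, about 32 x 26 x 9 mm, 15 g, lying on the shelf at the start (may be absent). Origin at the centre of its underside.
- chip5: Loose red-brown chip of broken ceramic, about 32 x 26 x 9 mm, 15 g, lying on the shelf at the start (may be absent). Origin at the centre of its underside.
- chip6: Loose red-brown chip of broken ceramic, about 32 x 26 x 9 mm, 15 g, lying on the shelf at the start (may be absent). Origin at the centre of its underside.
- box_red: White sample box with a red lid (may be absent), 280 g: 110 (x) x 55 (y) x 34 mm high, with a red ridge to grip on the middle of the lid, 60 (x) x 16 (y) mm, from 34 to 72 mm above the underside. Origin at the centre of its underside, z up. Stands on the bench at the start. Half a turn makes no difference.
- mark_red (a point): Centre of the red painted outline on the shelf surface, 110 x 55 mm, the size of a box (long side along the shelf x, centre at shelf x -34.5, y -62 mm); its x axis runs along the long side. Neighbouring outlines are 14 mm apart.
- box_yellow: White sample box with a yellow lid (may be absent), 280 g: 110 (x) x 55 (y) x 34 mm high, with a yellow ridge to grip on the middle of the lid, 60 (x) x 16 (y) mm, from 34 to 72 mm above the underside. Origin at the centre of its underside, z up. Stands on the bench at the start. Half a turn makes no difference.
- mark_yellow (a point): Centre of the yellow painted outline on the shelf surface, 110 x 55 mm, the size of a box (long side along the shelf y, centre at shelf x +62, y -34.5 mm); its x axis runs along the long side. Neighbouring outlines are 14 mm apart.
- box_blue: White sample box with a blue lid (may be absent), 280 g: 110 (x) x 55 (y) x 34 mm high, with a blue ridge to grip on the middle of the lid, 60 (x) x 16 (y) mm, from 34 to 72 mm above the underside. Origin at the centre of its underside, z up. Stands on the bench at the start. Half a turn makes no difference.
- mark_blue (a point): Centre of the blue painted outline on the shelf surface, 110 x 55 mm, the size of a box (long side along the shelf x, centre at shelf x +34.5, y +62 mm); its x axis runs along the long side. Neighbouring outlines are 14 mm apart.
- box_green: White sample box with a green lid (may be absent), 280 g: 110 (x) x 55 (y) x 34 mm high, with a green ridge to grip on the middle of the lid, 60 (x) x 16 (y) mm, from 34 to 72 mm above the underside. Origin at the centre of its underside, z up. Stands on the bench at the start. Half a turn makes no difference.
- mark_green (a point): Centre of the green painted outline on the shelf surface, 110 x 55 mm, the size of a box (long side along the shelf y, centre at shelf x -62, y +34.5 mm); its x axis runs along the long side. Neighbouring outlines are 14 mm apart.
- logger: Temperature logger, 250 g: round aluminium base 50 mm across, 30 mm high, with an upright black stem 18 mm across on its middle, up to 74 mm above the underside. Origin at the centre of its underside, z up. Stands on the bench at the start.
- mark_logger (a point): Centre of the white painted ring, 50 mm across, on the shelf surface in the middle of the pinwheel: the logger's place. The gap left between the four box outlines there is 69 mm square.
- bottle: White plastic bottle, red cap, 64 mm across, 160 mm high: leave it alone. Origin at the centre of its underside.
- beaker: Glass beaker, 72 mm across, 90 mm high: leave it alone. Origin at the centre of its underside.
- jar: Amber glass jar, black lid, 70 mm across, 100 mm high: leave it alone. Origin at the centre of its underside.
Things that resemble listed ones, but are neither listed nor needed, are in the scene too. There is more than one size of the box_red; the job needs the larger. Of the things shaped like the scraper, the orange one is meant.

How it is judged:
On the way, in this order (a step that is already met when the one before it is completed fails the run):
1. the scraper is held in the gripper, low over the shelf (contact force between scraper and the fingers above 1 N and horizontal distance between scraper and shelf below 0.16 m and z of scraper in the frame of shelf below 0.075 m), for 0.2 s.
2. all chips lie in the chip pan (x of chip1 in the frame of shelf between -0.25 and -0.122 m and y of chip1 in the frame of shelf between -0.113 and 0.113 m and z of each of chip1, chip2, chip3, chip4, chip5, chip6 in the frame of shelf below 0.05 m and x of chip2 in the frame of shelf between -0.25 and -0.122 m and y of chip2 in the frame of shelf between -0.113 and 0.113 m and x of chip3 in the frame of shelf between -0.25 and -0.122 m and y of chip3 in the frame of shelf between -0.113 and 0.113 m and x of chip4 in the frame of shelf between -0.25 and -0.122 m and y of chip4 in the frame of shelf between -0.113 and 0.113 m and x of chip5 in the frame of shelf between -0.25 and -0.122 m and y of chip5 in the frame of shelf between -0.113 and 0.113 m and x of chip6 in the frame of shelf between -0.25 and -0.122 m and y of chip6 in the frame of shelf between -0.113 and 0.113 m), for 0.2 s.
3. every sample box stands on the outline of its colour and the logger on its ring (horizontal distance between box_red and mark_red below 0.01 m and z of box_red in the frame of mark_red between -0.004 and 0.004 m and angle between the x axis of box_red and the x axis of mark_red, either way round below 0.14 rad and angle between each of box_red, box_yellow, box_blue, box_green, logger's own z axis and vertical below 0.08 rad and horizontal distance between box_yellow and mark_yellow below 0.01 m and z of box_yellow in the frame of mark_yellow between -0.004 and 0.004 m and angle between the x axis of box_yellow and the x axis of mark_yellow, either way round below 0.14 rad and horizontal distance between box_blue and mark_blue below 0.01 m and z of box_blue in the frame of mark_blue between -0.004 and 0.004 m and angle between the x axis of box_blue and the x axis of mark_blue, either way round below 0.14 rad and horizontal distance between box_green and mark_green below 0.01 m and z of box_green in the frame of mark_green between -0.004 and 0.004 m and angle between the x axis of box_green and the x axis of mark_green, either way round below 0.14 rad and horizontal distance between logger and mark_logger below 0.01 m and z of logger in the frame of mark_logger below 0.004 m), for 0.2 s.
At the end, for the whole second after the job is handed in: Chips in the pan; every box upright on the shelf, centre within 10 mm of the outline of its colour and turned under 8 degrees from it; logger upright within 10 mm of its ring's centre; scraper upright on its mat within 35 mm of the mat centre; all released and at rest (all of step 2 and all of step 3 and horizontal distance between scraper and mat below 0.035 m and angle between scraper's own z axis and vertical below 0.08 rad and z of scraper in the frame of mat below 0.012 m and linear speed of each of scraper, logger, box_red, box_yellow, box_blue, box_green, chip1, chip2, chip3, chip4, chip5, chip6 below 0.02 m/s); the robot touches nothing.
It fails at once if the gripper or arm touches a chip (contact force between any of chip1, chip2, chip3, chip4, chip5, chip6 and the fingers above 1 N or contact force between any of chip1, chip2, chip3, chip4, chip5, chip6 and the arm above 1 N).
It fails at once if the bottle, beaker or jar is moved by more than 3 cm (distance of any of bottle, beaker, jar from where it was at the start of the episode above 0.03 m).
Of chip1, chip2, chip3, chip4, chip5, chip6 only 3 to 6 are there at a start; the rules pass over those that are not, and their reading is None.
Of box_red, box_yellow, box_blue, box_green only 3 to 4 are there at a start; the rules pass over those that are not, and their reading is None.
At some moment in a run one of box_red, box_yellow, box_blue, box_green may be knocked a few centimetres aside while the robot is not near it.
Once in a run the grip may slacken for a moment while it holds something.
It also fails if it takes over 210 s, if anything falls off the work surface, if the arm or the gripper's body presses on something with over 40 N, if the wrist force passes 120 N, or if a joint passes its speed limit or range.

## Robot

A 6-joint arm with a two-finger parallel gripper is mounted at the origin on the work surface. World frame = base frame: x ahead of the robot, y to its left, z up, the work surface at z = 0. Lengths are in m, angles in rad, forces in N, time in s.
With the tool pointing down it reaches from about 0.325 to 0.875 m from the base axis. Payload 4.4 kg.
Tool frame: the origin (TCP) lies at the very end of the fingers, on their centre line; the grasp point (between the pads) lies 19 mm behind it (manip.grip_point_offset is the z of the grasp point in the tool frame, in m); z points along the fingers, y is the line along which they close (so a half turn about z gives the same grasp; the last joint's range is limited). The gripper opens to 85 mm and grips with 20 to 120 N. Pads are 22 mm wide; open, the fingers measure 114 mm over their backs; the gripper's body (76 mm by 85 mm) begins 54 mm behind the grasp point. The pads swing forward as they close: fully open they stand 13 mm farther back than shut.
Start: joints at [1.071, 0.207, 1.542, -0, 1.393, -0.15], TCP at [0.197, 0.54, 0.231] pointing down, gripper open.
Joint ranges: [-2.73, 2.73], [-0.86, 2.22], [0.23, 2.46], [-1.11, 4.25], [0.08, 2.63], [-2.82, 2.82]. Speed limits (rad/s): [2.79, 2.79, 3.14, 3.14, 3.14, 3.14].

## Interface

Orientations are given as a unit quaternion [x, y, z, w].
In Python, from workcell import manip gives the robot as it stands.
- The arm moves only by the shell command python3 -m handwheel 'ROWS'. ROWS is JSON, a list of rows, each an object with "offset": the shift along the tool's x, y, z normalised to -1 to 1, where 1 is 300 mm, a list of three; "twist": the turn about the tool's z normalised to -1 to 1, where 1 is pi rad; "grip": the opening, from -1 (shut) to 1 (fully open). A call has 1 to 12 rows; each row is the pose to reach, as a shift and turn from the pose commanded when the call began, along the tool's axes at that moment, turning the shorter way round; what a row does not reach only later rows make up. A row lasts 1/8 s, in which the tool goes at most 62.5 mm and 10.7 degrees, less where a joint would pass 70% of its speed; a pose out of reach is approached as far as the arm can. A call with a number of a shift or a turn outside -1 to 1 is refused whole. A call with a gripper value outside its range is refused whole. The fingers move at their own pace and stop on an object; the grip force is fixed at half the most. Time passes only in rows, so rows that repeat a pose let the fingers close. It gives the time, the measured TCP pose, the force, the opening and the grip force at its end, in the units of the state.
- manip.read_state(): the state, without advancing time (a new reading comes with each control period).
- manip.snapshot(name): name is "side" or "top"; returns the picture (384x512x3 uint8, red, green, blue); there is no depth.
- manip.get_calibration(name): a dict with "fx", "fy", "cx", "cy" (pixels), "cam_to_world" (4x4, takes a point from camera to world coordinates). Camera axes: x right, y up, looking along -z (the intrinsics and any distortion apply to the point x, -y, -z); pixel columns grow to the right and rows downward; lengths in m; the calibration is good to about 2 mm. A picture is of the moment at which its call begins. get_calibration takes no time and is no camera call.
- manip.job_done(): hands the job in; it is judged then, once.
The state is a dict: "time": time; "joint_positions": joint angles; "qvel": joint speeds; "joint_torque": joint torques, N m; "tool_pos": TCP position; "eef_rot": TCP orientation; "force": force on the tool from outside, world axes, zero at the start; "ft_torque": the same for the moment, N m; "gripper_width": finger opening in m; "grip_force": force on a finger pad.
Only numpy, scipy, OpenCV 4.12 (cv2) and the standard library are available. Lean on these libraries where they do the work, as an engineer would, in place of code of your own. Each camera call takes 0.05 s, during which the arm holds its last target. There are 200 camera calls.

## Working session

There is one attempt and no reset: what is moved stays moved. The work goes in short steps, Python scripts to look and compute and a shell command to move; the robot and the scene stay as the last step left them, time stands still between calls to the robot, and variables do not carry over. Pictures are saved under pics/ and viewed, at most 14 in all, crops included, and the job is handed in when it is done.

```bash
ls; mkdir -p pics; python3 - <<'E'
from workcell import manip
import cv2
for n in("top","side"):
    im=manip.snapshot(n); cv2.imwrite(f"pics/{n}0.png",im[:,:,::-1]); print(manip.get_calibration(n))
print(manip.read_state(), manip.grip_point_offset)
E
```

```text
pics
{'fx': 399.425517931618, 'fy': 399.425517931618, 'cx': 259.6592712878597, 'cy': 191.27206546700063, 'cam_to_world': array([[ 1.35470961e-02,  9.79785551e-01, -1.99591459e-01,
         2.95931469e-01],
       [-9.99905828e-01,  1.37123441e-02, -5.54451021e-04,
        -3.79069194e-02],
       [ 2.19362368e-03,  1.99580174e-01,  9.79879045e-01,
         1.27260271e+00],
       [ 0.00000000e+00,  0.00000000e+00,  0.00000000e+00,
         1.00000000e+00]])}
{'fx': 457.11043856219254, 'fy': 457.11043856219254, 'cx': 255.27878305591054, 'cy': 186.50978291386815, 'cam_to_world': array([[-0.96444239,  0.19842563, -0.1745799 ,  0.2524766 ],
       [-0.26373807, -0.67977306,  0.68436161,  1.0820579 ],
       [ 0.01712017,  0.70607072,  0.70793435,  1.24180311],
       [ 0.        ,  0.        ,  0.        ,  1.        ]])}
{'time': 0.1, 'joint_positions': array([ 1.07147190e+00,  2.07345512e-01,  1.54286204e+00, -1.81261573e-05,
        1.39348452e+00, -1.50519141e-01]), 'qvel': array([-0.00045225, -0.00132328, -0.00290738,  0.00053429, -0.00117775,
        0.00116245]), 'joint_torque': array([-1.74528755e-04, -3.84092939e+01, -2.92550468e+01, -2.73095829e-04,
        4.81796073e-03, -3.91257842e-06]), 'tool_pos': array([0.19620719, 0.53974166, 0.23021162]), 'eef_rot': array([ 1.73518196e-01,  9.84830104e-01, -9.97628464e-04, -3.26650024e-04]), 'force': array([ 0.52584041, -1.14522753, -0.29392133]), 'ft_torque': array([ 0.00358674, -0.02469963, -0.01472561]), 'grip_force': 0.0, 'gripper_width': 0.0853564109152891} -0.0187
```

View pics/top0.png

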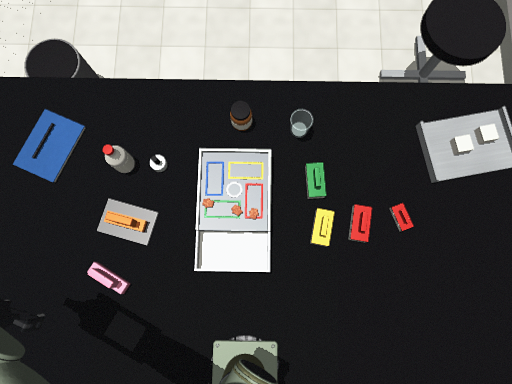

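View pics/side0.png

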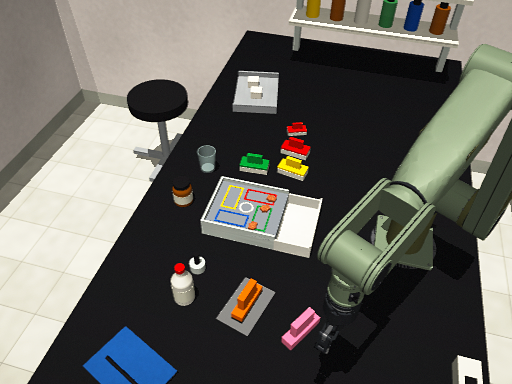

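Top view: candidates for the scraper are orange (126,221) on the grey mat and pink (108,277); I choose the orange one. For the red box there are (360,223), large, and (401,217), small; I choose the large one. Green is at (316,180) and yellow at (322,227). There is no blue box: the blue thing at (48,145) is a flat panel. The logger is at (157,162), and chips at (208,203), (237,210) and (254,214).

```bash
cat > h.py <<'E'
import numpy as np, cv2
from workcell import manip
from scipy.spatial.transform import Rotation as R
C={n:manip.get_calibration(n) for n in("top","side")}
def ray(n,p):
    c=C[n];M=np.array(c["cam_to_world"]);d=np.array([(p[0]-c["cx"])/c["fx"],-(p[1]-c["cy"])/c["fy"],-1.])
    return M[:3,3],M[:3,:3]@d
def onz(n,p,z):
    o,d=ray(n,p);return (o+d*(z-o[2])/d[2])
def proj(n,X):
    c=C[n];M=np.linalg.inv(c["cam_to_world"]);q=M[:3,:3]@np.asarray(X)+M[:3,3]
    return np.array([c["cx"]+c["fx"]*q[0]/-q[2],c["cy"]-c["fy"]*q[1]/-q[2]])
def tri(pa,pb):
    (o,d),(e,f)=ray("top",pa),ray("side",pb);s=np.linalg.lstsq(np.c_[d,-f],e-o,rcond=None)[0]
    a,b=o+d*s[0],e+f*s[1];return (a+b)/2,np.linalg.norm(a-b)
HUE=dict(red=(0,5),orange=(6,18),yellow=(22,35),green=(45,80),blue=(100,125))
def blobs(im,col,S=120,V=60,amin=8):
    h=cv2.cvtColor(im,cv2.COLOR_RGB2HSV);a,b=HUE[col];m=cv2.inRange(h,(a,S,V),(b,255,255))
    if col=="red": m|=cv2.inRange(h,(174,S,V),(180,255,255))
    k,l,st,ce=cv2.connectedComponentsWithStats(m)
    return [(ce[i],st[i],l==i) for i in range(1,k) if st[i,4]>=amin]
def move(X,yaw=None,st=None):
    "offset/twist from the present measured pose to tcp X, tool-y axis direction yaw"
    s=manip.read_state();r=R.from_quat(s["eef_rot"]).as_matrix();o=r.T@(np.asarray(X)-s["tool_pos"])/.3
    t=0
    if yaw is not None:
        cur=np.arctan2(r[1,1],r[0,1]);d=(yaw-cur+np.pi/2)%np.pi-np.pi/2;t=-d/np.pi
    print("t",s["time"],"pos",s["tool_pos"].round(4),"offset",o.round(4),"twist",round(t,4),"j6",s["joint_positions"][5].round(2))
E
python3 - <<'E'
from h import *
for n in("top","side"):
    im=cv2.imread(f"pics/{n}0.png")[:,:,::-1]
    for col in HUE:
        for c,s,m in blobs(im,col):
            if (n=="top" and (80<c[0]<420 and 100<c[1]<300)) or (n=="side" and 180<c[0]<330 and 110<c[1]<350):
                r=cv2.minAreaRect(np.argwhere(m)[:,::-1].astype(np.float32))
                print(n,col,c.round(1),s[4],s[:4],np.round(r[0],1),np.round(r[1],1),round(r[2],1),onz(n,c,.055)[:2].round(3))
a=cv2.imread("pics/top0.png")
def z(x,y,w,h,k):return cv2.resize(a[y:y+h,x:x+w],None,fx=k,fy=k,interpolation=cv2.INTER_CUBIC)
cv2.imwrite("pics/c1.png",np.vstack([np.hstack([z(92,140,80,58,5),z(190,140,80,58,5)]),np.hstack([z(92,198,80,58,5),z(190,198,80,58,5)])]))
cv2.imwrite("pics/c2.png",z(295,155,130,95,6))
E
```

```text
top red [107.5 149.1] 102 [102 144  12  11] [107.5 149. ] [10. 11.] 90.0 [0.674 0.448]
top red [253.7 199.9] 149 [245 183  18  35] [253.5 200. ] [34. 17.] 90.0 [ 0.516 -0.019]
top red [402.3 216.3] 355 [392 202  22  29] [402.3 216.2] [27.  13.4] 66.4 [ 0.471 -0.477]
top red [361.1 222.6] 669 [350 204  23  38] [361.2 222.6] [18.7 36.1] 6.8 [ 0.45  -0.349]
top orange [240.9 119.1] 100 [230 110  22  15] [240.8 117.6] [13.2 21.2] 84.3 [0.781 0.027]
top orange [207.9 202.7] 72 [203 199  11   9] [208. 203.] [ 8. 10.] 90.0 [0.506 0.122]
top orange [236.5 209.8] 69 [232 205  10  11] [236.7 209.6] [9.8 8.5] 26.6 [0.485 0.033]
top orange [253.3 213. ] 70 [249 208   9  11] [253. 213.] [10.  8.] 90.0 [ 0.476 -0.018]
top orange [124.7 220.7] 464 [104 211  43  21] [125.  220.9] [41.6 11.4] 14.8 [0.446 0.375]
top yellow [246.5 170.3] 132 [228 162  35  17] [245. 170.] [16. 34.] 90.0 [0.611 0.005]
top yellow [322.7 226.6] 673 [311 208  24  38] [322.6 226.6] [18.6 36.2] 9.5 [ 0.436 -0.231]
top green [315.9 179. ] 588 [306 162  21  35] [315.8 178.9] [34.1 17.7] 84.8 [ 0.586 -0.213]
top green [233.8 201
[... 913 characters left out ...]
221   9   9] [252.2 225.2] [7.3 8.5] 14.0 [0.506 0.116]
side orange [246.1 299.5] 651 [231 278  31  44] [245.4 299.7] [16.6 43.6] 32.5 [0.447 0.395]
side yellow [292.6 165.6] 373 [277 156  32  20] [293. 165.] [29.7 14.5] 18.4 [ 0.437 -0.215]
side yellow [231.7 196.9] 129 [220 185  24  25] [231.7 196.8] [15.4 25.2] 22.4 [0.612 0.009]
side green [254.  161.3] 365 [239 153  31  17] [254.2 160.7] [29.1 14.6] 8.1 [ 0.586 -0.197]
side green [255.3 212.4] 31 [252 205   9  16] [255.2 212.6] [ 2.7 16.1] 26.6 [0.512 0.057]
side green [265.3 222. ] 53 [254 208  18  24] [266.  221.3] [ 9.1 27. ] 38.7 [0.467 0.09 ]
side blue [231.2 217.7] 128 [214 209  35  18] [231.1 217.6] [32.8 12.5] 12.5 [0.585 0.104]
```

View pics/c1.png

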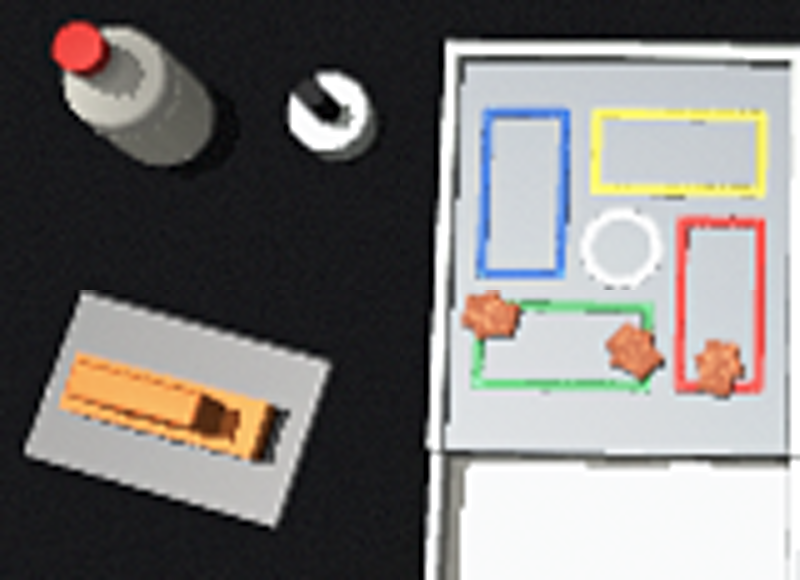

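View pics/c2.png

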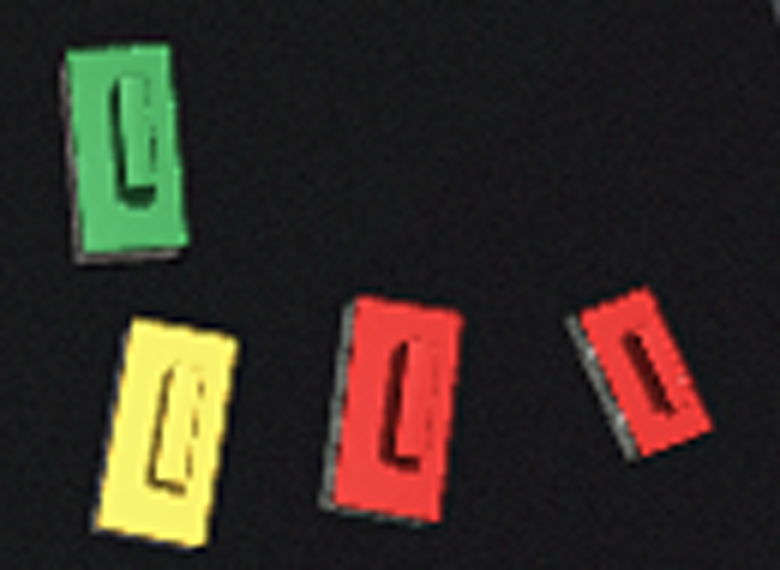

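Crop c1 confirms the orange scraper on the grey mat, with mat corners at about (109,198), (158,212), (147,245), (97,231). It also shows the logger base at (157.5,163), three chips and the outlines. Crop c2 shows the larger red box at (361,223), with clean rectangular lids.

```bash
cat >> h.py <<'E'
MK=dict(red=(-.0345,-.062,0),yellow=(.062,-.0345,1),blue=(.0345,.062,0),green=(-.062,.0345,1),logger=(0,0,0))
def box(col,im,zz=.034):
    "largest lid of that colour outside the shelf, from the top view: centre, yaw of long side"
    L=[b for b in blobs(im,col,amin=450) if b[0][0]>280]
    if not L: return None
    c,s,m=max(L,key=lambda b:b[1][4]);cn=max(cv2.findContours(m.astype(np.uint8),0,2)[0],key=len)
    q=np.array([onz("top",p,zz)[:2] for p in cv2.boxPoints(cv2.minAreaRect(cn))])
    e=[q[1]-q[0],q[2]-q[1]];e=max(e,key=np.linalg.norm)
    return q.mean(0),np.arctan2(e[1],e[0])%np.pi
E
python3 - <<'E'
from h import *
im=cv2.imread("pics/top0.png")[:,:,::-1]
P=np.array([onz("top",p,.055)[:2] for p in [(253.5,200),(245,170),(214.5,178)]])
S=np.array([onz("side",p,.055)[:2] for p in [(260,196.6),(231.7,196.8),(231.1,217.6)]])
Q=np.array([MK[k][:2] for k in("red","yellow","blue")])
for X in(P,S):
    a=X-X.mean(0);b=Q-Q.mean(0);H=np.arctan2((b[:,0]*a[:,1]-b[:,1]*a[:,0]).sum(),(a*b).sum())
    r=np.array([[np.cos(H),-np.sin(H)],[np.sin(H),np.cos(H)]]);t=X.mean(0)-r@Q.mean(0)
    print("shelf",t,"yaw",H,"res",(X-(Q@r.T+t)).round(4).tolist())
print("ring top",onz("top",(190+621/5,140+248/5),.055))
H=np.deg2rad(0)
for c in [(207.9,202.7),(236.5,209.8),(253.3,213)]: print("chip",onz("top",c,.062)[:2].round(4))
m=[onz("top",p,.006)[:2] for p in[(109,198),(158,212),(147,245),(97,231)]];print("mat",np.mean(m,0),np.rad2deg(np.arctan2(*(m[1]-m[0])[::-1])))
o=[b for b in blobs(im,"orange") if b[1][4]>300][0]
q=cv2.boxPoints(cv2.minAreaRect(np.argwhere(o[2])[:,::-1].astype(np.float32)));w=np.array([onz("top",p,.036)[:2] for p in q]);e=max([w[1]-w[0],w[2]-w[1]],key=np.linalg.norm)
print("scraper",w.mean(0),np.linalg.norm(e),"long yaw",np.rad2deg(np.arctan2(e[1],e[0])))
for s in((75,355),(65,410),(200,390),(190,430)):print(" grip top corner",onz("top",(92+s[0]/5,140+s[1]/5),.091)[:2].round(4))
for c in("red","yellow","green"):print(c,box(c,im))
print("logger base top",onz("top",(92+330/5,140+115/5),.03))
print("jar etc",onz("top",(120,162),.08),onz("top",(241,120),.0),onz("top",(302,125),0))
E
```

```text
shelf [0.5499655 0.0434308] yaw 0.0039865014379564054 res [[0.0004, 0.0002], [-0.0005, 0.0006], [0.0002, -0.0008]]
shelf [0.55028877 0.04188919] yaw 0.0029287458764328364 res [[-0.0006, -0.0004], [0.0001, 0.0011], [0.0005, -0.0007]]
ring top [ 0.55163624 -0.20700167  0.055     ]
chip [0.5044 0.1214]
chip [0.4836 0.0329]
chip [ 0.4744 -0.0187]
mat [0.45032406 0.38168909] -105.08857525430585
scraper [0.44804303 0.38036163] 0.13194798369320937 long yaw -103.91001692836105
 grip top corner [0.4701 0.4178]
 grip top corner [0.4371 0.4208]
 grip top corner [0.4501 0.3416]
 grip top corner [0.4262 0.3457]
red (array([ 0.45358748, -0.35496439]), np.float64(2.9910836302875037))
yellow (array([ 0.43933545, -0.23465601]), np.float64(2.964414501866903))
green (array([ 0.59149244, -0.21549523]), np.float64(0.06952119604844631))
logger base top [0.63733743 0.29130878 0.03      ]
jar etc [0.62513581 0.39563949 0.08      ] [0.7996367  0.02908358 0.        ] [ 0.78477701 -0.17661048  0.        ]
```

```bash
python3 - <<'E'
from h import *
move((.4475,.381,.16),np.deg2rad(-14.5)); move((.4475,.381,.046),np.deg2rad(-14.5))
E
```

```text
t 0.1 pos [0.1962 0.5397 0.2302] offset [-0.9681 -0.2105  0.2342] twist 0.4695 j6 -0.15
t 0.1 pos [0.1962 0.5397 0.2302] offset [-0.9682 -0.2097  0.6142] twist 0.4695 j6 -0.15
```

```bash
R='x'; python3 -m handwheel '[{"offset":[-0.968,-0.21,0.234],"twist":0.4695,"grip":1},{"offset":[-0.968,-0.21,0.234],"twist":0.4695,"grip":1},{"offset":[-0.968,-0.21,0.234],"twist":0.4695,"grip":1},{"offset":[-0.968,-0.21,0.234],"twist":0.4695,"grip":1},{"offset":[-0.968,-0.21,0.234],"twist":0.4695,"grip":1},{"offset":[-0.968,-0.21,0.234],"twist":0.4695,"grip":1},{"offset":[-0.968,-0.21,0.234],"twist":0.4695,"grip":1},{"offset":[-0.968,-0.21,0.234],"twist":0.4695,"grip":1},{"offset":[-0.968,-0.21,0.234],"twist":0.4695,"grip":1},{"offset":[-0.968,-0.21,0.234],"twist":0.4695,"grip":1}]'
python3 - <<'E'
from h import *
move((.4475,.381,.046),np.deg2rad(-14.5))
a=np.hstack([cv2.resize(manip.snapshot(n)[y:y+100,x:x+100],None,fx=4,fy=4,interpolation=2) for n,x,y in(("top",75,170),("side",190,240))]);cv2.imwrite("pics/g1.png",a[:,:,::-1])
E
```

```text
time: 1.35
tool_pos: [0.4477, 0.3818, 0.1608]
eef_rot: [0.79, 0.613, -0.0, -0.0]
force: [-0.1, -0.2, 0.0]
gripper_width: 0.0853
grip_force: 0.0
t 1.35 pos [0.4477 0.3818 0.1608] offset [-2.600e-03  3.000e-04  3.825e-01] twist 0.0008 j6 0.81
```

View pics/g1.png

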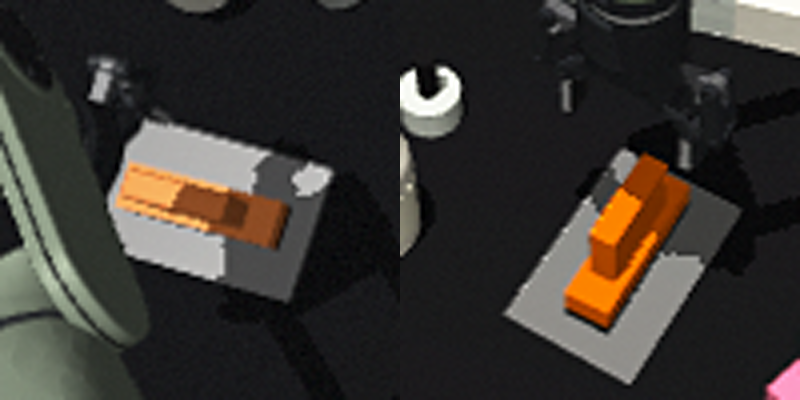

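The fingers straddle the orange grip along its thin side (side crop: fingers at (567,95) and (683,155), scraper at (620,250)), so I descend and close.

```bash
python3 -m handwheel '[{"offset":[0,0,0.19],"twist":0,"grip":1},{"offset":[0,0,0.382],"twist":0,"grip":1},{"offset":[0,0,0.382],"twist":0,"grip":1},{"offset":[0,0,0.382],"twist":0,"grip":-1},{"offset":[0,0,0.382],"twist":0,"grip":-1},{"offset":[0,0,0.382],"twist":0,"grip":-1},{"offset":[0,0,0.382],"twist":0,"grip":-1},{"offset":[0,0,0.382],"twist":0,"grip":-1},{"offset":[0,0,0.382],"twist":0,"grip":-1}]'
python3 -m handwheel '[{"offset":[0,0,-0.18],"twist":0,"grip":-1},{"offset":[0,0,-0.36],"twist":0,"grip":-1},{"offset":[0,0,-0.36],"twist":0,"grip":-1},{"offset":[0,0,-0.36],"twist":0,"grip":-1}]'
python3 - <<'E'
from h import *
for n in("top","side"):
    im=manip.snapshot(n);cv2.imwrite(f"pics/{n}1.png",im[:,:,::-1])
a=cv2.imread("pics/side1.png")[210:330,170:330];cv2.imwrite("pics/g2.png",cv2.resize(a,None,fx=4,fy=4))
move((.545,.006,.18),0)
E
```

```text
time: 2.58
tool_pos: [0.4494, 0.3828, 0.0486]
eef_rot: [0.791, 0.612, 0.002, 0.0]
force: [-0.2, -0.7, 6.9]
gripper_width: 0.0215
grip_force: 59.8
time: 3.08
tool_pos: [0.4469, 0.3813, 0.1534]
eef_rot: [0.791, 0.612, -0.001, -0.0]
force: [-0.7, 0.2, -3.2]
gripper_width: 0.0214
grip_force: 59.7
t 3.175 pos [0.446  0.3808 0.1517] offset [-1.1272  0.6317 -0.0921] twist -0.0805 j6 0.81
```

View pics/g2.png

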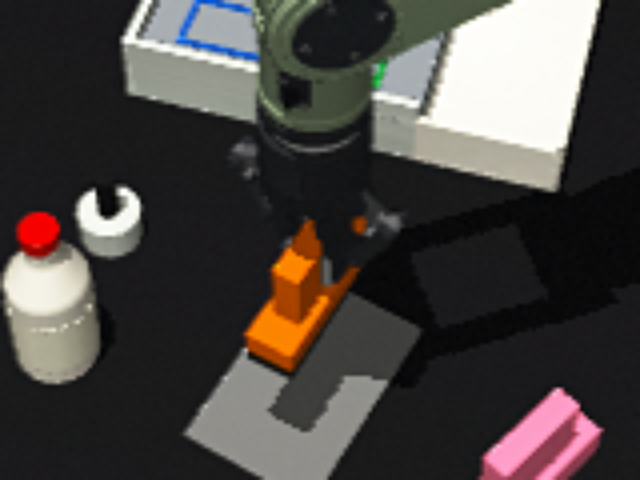

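The scraper is held level off the mat (side crop: scraper at (300,310), mat free below). Next I carry it over the shelf.

```bash
python3 -m handwheel '[{"offset":[-0.14,0.08,-0.09],"twist":-0.02,"grip":-1},{"offset":[-0.28,0.158,-0.09],"twist":-0.04,"grip":-1},{"offset":[-0.42,0.237,-0.09],"twist":-0.06,"grip":-1},{"offset":[-0.56,0.316,-0.09],"twist":-0.08,"grip":-1},{"offset":[-0.7,0.395,-0.09],"twist":-0.08,"grip":-1},{"offset":[-0.8,0.44,-0.09],"twist":-0.08,"grip":-1},{"offset":[-0.85,0.47,-0.09],"twist":-0.08,"grip":-1},{"offset":[-0.85,0.47,-0.09],"twist":-0.08,"grip":-1}]'
python3 - <<'E'
from h import *
move((.545,.006,.12),0);move((.545,.006,.099),0)
E
```

```text
time: 4.18
tool_pos: [0.5202, 0.0993, 0.1803]
eef_rot: [0.708, 0.706, -0.001, -0.001]
force: [-0.6, 0.8, -2.6]
gripper_width: 0.0214
grip_force: 59.7
t 4.175 pos [0.5202 0.0993 0.1803] offset [-0.3107  0.0843  0.2006] twist -0.0011 j6 0.03
t 4.175 pos [0.5202 0.0993 0.1803] offset [-0.3107  0.0845  0.2706] twist -0.0011 j6 0.03
```

```bash
python3 -m handwheel '[{"offset":[-0.16,0.045,0],"twist":0,"grip":-1},{"offset":[-0.311,0.084,0],"twist":0,"grip":-1},{"offset":[-0.311,0.084,0.1],"twist":0,"grip":-1},{"offset":[-0.311,0.084,0.2],"twist":0,"grip":-1},{"offset":[-0.311,0.084,0.24],"twist":0,"grip":-1},{"offset":[-0.311,0.084,0.262],"twist":0,"grip":-1},{"offset":[-0.311,0.084,0.262],"twist":0,"grip":-1}]'
python3 - <<'E'
from h import *
move((.415,.006,.099),0)
im=np.hstack([manip.snapshot("side")[150:270,180:340],manip.snapshot("top")[140:260,170:280]]);cv2.imwrite("pics/s1.png",cv2.resize(im[:,:,::-1],None,fx=2.9,fy=2.9,interpolation=2))
E
```

```text
time: 5.05
tool_pos: [0.546, 0.007, 0.1032]
eef_rot: [0.707, 0.707, 0.0, 0.0]
force: [-0.1, -0.6, -1.8]
gripper_width: 0.0212
grip_force: 59.5
t 5.05 pos [0.546  0.007  0.1032] offset [-0.0036 -0.4367  0.0138] twist -0.0002 j6 -0.15
```

View pics/s1.png

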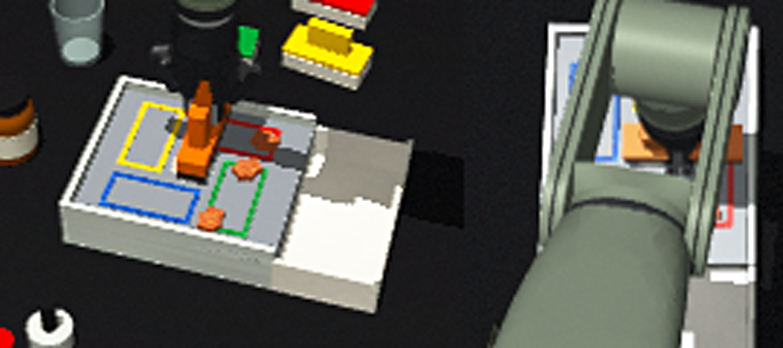

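The scraper (195,140) sits behind both near chips, (247,168) and (268,135), clear of them. I push slowly towards the pan.

```bash
python3 -m handwheel '[{"offset":[0,0,0.012],"twist":0,"grip":-1},{"offset":[0,-0.04,0.012],"twist":0,"grip":-1},{"offset":[0,-0.08,0.012],"twist":0,"grip":-1},{"offset":[0,-0.12,0.012],"twist":0,"grip":-1},{"offset":[0,-0.16,0.012],"twist":0,"grip":-1},{"offset":[0,-0.2,0.012],"twist":0,"grip":-1},{"offset":[0,-0.24,0.012],"twist":0,"grip":-1},{"offset":[0,-0.28,0.012],"twist":0,"grip":-1},{"offset":[0,-0.32,0.012],"twist":0,"grip":-1},{"offset":[0,-0.36,0.012],"twist":0,"grip":-1},{"offset":[0,-0.4,0.012],"twist":0,"grip":-1},{"offset":[0,-0.44,0.012],"twist":0,"grip":-1}]'
python3 -m handwheel '[{"offset":[0,-0.03,0],"twist":0,"grip":-1},{"offset":[0,-0.03,0],"twist":0,"grip":-1},{"offset":[0,0.05,-0.15],"twist":0,"grip":-1},{"offset":[0,0.1,-0.2],"twist":0,"grip":-1},{"offset":[0,0.25,-0.2],"twist":0,"grip":-1},{"offset":[0,0.4,-0.2],"twist":0,"grip":-1},{"offset":[0.1,0.5,-0.2],"twist":0,"grip":-1},{"offset":[0.24,0.5,-0.2],"twist":0,"grip":-1},{"offset":[0.24,0.5,-0.2],"twist":0,"grip":-1}]'
python3 - <<'E'
from h import *
move((.56,.081,.099),0);
im=np.hstack([manip.snapshot("side")[150:270,180:340],manip.snapshot("top")[140:260,170:280]]);cv2.imwrite("pics/s2.png",cv2.resize(im[:,:,::-1],None,fx=2.9,fy=2.9,interpolation=2))
E
```

```text
time: 6.65
tool_pos: [0.4128, 0.0066, 0.0993]
eef_rot: [0.708, 0.707, -0.0, 0.0]
force: [-0.4, 0.2, -2.6]
gripper_width: 0.0212
grip_force: 59.8
time: 7.78
tool_pos: [0.5641, 0.0809, 0.1587]
eef_rot: [0.706, 0.708, 0.0, -0.001]
force: [0.7, -0.7, -3.9]
gripper_width: 0.0216
grip_force: 61.9
t 7.775 pos [0.5641 0.0809 0.1587] offset [ 1.000e-04 -1.340e-02  1.991e-01] twist 0.0006 j6 -0.01
```

View pics/s2.png

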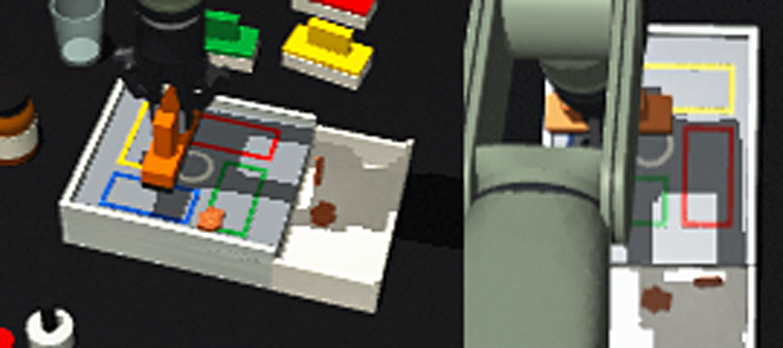

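Two chips are in the pan at (320,170) and (323,213) in the crop; one stays at (210,218). Second stroke.

```bash
python3 -m handwheel '[{"offset":[0,0,0.1],"twist":0,"grip":-1},{"offset":[0,0,0.17],"twist":0,"grip":-1},{"offset":[0,0,0.194],"twist":0,"grip":-1},{"offset":[0,0,0.194],"twist":0,"grip":-1}]'
python3 -m handwheel '[{"offset":[0,-0.04,0],"twist":0,"grip":-1},{"offset":[0,-0.08,0],"twist":0,"grip":-1},{"offset":[0,-0.12,0],"twist":0,"grip":-1},{"offset":[0,-0.16,0],"twist":0,"grip":-1},{"offset":[0,-0.2,0],"twist":0,"grip":-1},{"offset":[0,-0.24,0],"twist":0,"grip":-1},{"offset":[0,-0.28,0],"twist":0,"grip":-1},{"offset":[0,-0.32,0],"twist":0,"grip":-1},{"offset":[0,-0.36,0],"twist":0,"grip":-1},{"offset":[0,-0.4,0],"twist":0,"grip":-1},{"offset":[0,-0.44,0],"twist":0,"grip":-1},{"offset":[0,-0.48,0],"twist":0,"grip":-1}]'
python3 -m handwheel '[{"offset":[0,-0.04,0],"twist":0,"grip":-1},{"offset":[0,-0.04,0],"twist":0,"grip":-1},{"offset":[0,0.05,-0.15],"twist":0,"grip":-1},{"offset":[0,0.1,-0.3],"twist":0,"grip":-1},{"offset":[0.1,0.1,-0.3],"twist":0,"grip":-1},{"offset":[0.2,0.1,-0.3],"twist":0,"grip":-1},{"offset":[0.35,0.1,-0.3],"twist":0,"grip":-1},{"offset":[0.5,0.1,-0.3],"twist":0,"grip":-1},{"offset":[0.6,0.1,-0.3],"twist":0,"grip":-1},{"offset":[0.6,0.1,-0.3],"twist":0,"grip":-1}]'
python3 - <<'E'
from h import *
move((.449,.381,.18),np.deg2rad(-14.5));
im=np.hstack([manip.snapshot("side")[150:270,180:340],manip.snapshot("top")[140:260,170:280]]);cv2.imwrite("pics/s3.png",cv2.resize(im[:,:,::-1],None,fx=2.9,fy=2.9,interpolation=2))
E
```

```text
time: 8.38
tool_pos: [0.5637, 0.0777, 0.1009]
eef_rot: [0.708, 0.706, -0.0, -0.0]
force: [-0.5, -1.3, -2.5]
gripper_width: 0.0215
grip_force: 61.9
time: 9.88
tool_pos: [0.419, 0.0786, 0.1011]
eef_rot: [0.708, 0.707, -0.0, 0.0]
force: [0.1, -0.5, -2.3]
gripper_width: 0.0217
grip_force: 62.1
time: 11.12
tool_pos: [0.4502, 0.2605, 0.1911]
eef_rot: [0.707, 0.708, 0.0, -0.0]
force: [-1.4, 0.2, -2.4]
gripper_width: 0.0215
grip_force: 62.1
t 11.125 pos [0.4502 0.2605 0.1911] offset [ 0.4016 -0.0034  0.0371] twist 0.0811 j6 0.36
```

View pics/s3.png

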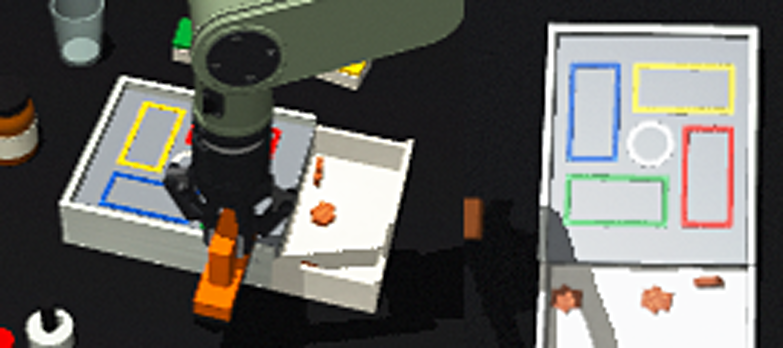

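The shelf is clear, and all three chips lie in the pan at crop (567,298), (655,299) and (708,282). I return the scraper.

```bash
python3 -m handwheel '[{"offset":[0.13,0,0.03],"twist":0.04,"grip":-1},{"offset":[0.27,0,0.03],"twist":0.081,"grip":-1},{"offset":[0.402,-0.003,0.037],"twist":0.081,"grip":-1},{"offset":[0.402,-0.003,0.15],"twist":0.081,"grip":-1},{"offset":[0.402,-0.003,0.3],"twist":0.081,"grip":-1},{"offset":[0.402,-0.003,0.42],"twist":0.081,"grip":-1},{"offset":[0.402,-0.003,0.458],"twist":0.081,"grip":-1},{"offset":[0.402,-0.003,0.465],"twist":0.081,"grip":-1},{"offset":[0.402,-0.003,0.465],"twist":0.081,"grip":-1}]'
python3 - <<'E'
from h import *
move((.449,.381,.049),np.deg2rad(-14.5))
E
```

```text
time: 12.35
tool_pos: [0.4509, 0.3797, 0.0534]
eef_rot: [0.792, 0.611, 0.002, 0.0]
force: [-0.4, -0.8, -2.3]
gripper_width: 0.0212
grip_force: 61.9
t 12.35 pos [0.4509 0.3797 0.0534] offset [ 0.0025 -0.0074  0.0146] twist -0.0012 j6 0.81
```

```bash
python3 -m handwheel '[{"offset":[0.002,-0.006,0.014],"twist":0,"grip":-1},{"offset":[0.002,-0.006,0.014],"twist":0,"grip":-1},{"offset":[0.002,-0.006,0.014],"twist":0,"grip":1},{"offset":[0.002,-0.006,0.014],"twist":0,"grip":1},{"offset":[0.002,-0.006,0.014],"twist":0,"grip":1},{"offset":[0.002,-0.006,0.014],"twist":0,"grip":1},{"offset":[0.002,-0.006,-0.15],"twist":0,"grip":1},{"offset":[0.002,-0.006,-0.35],"twist":0,"grip":1},{"offset":[0.002,-0.2,-0.35],"twist":0,"grip":1},{"offset":[0.002,-0.4,-0.35],"twist":0,"grip":1},{"offset":[0.002,-0.4,-0.35],"twist":0,"grip":1}]'
cat >> h.py <<'E'
def logger():
    g={}
    for n,zz,(x0,x1,y0,y1) in(("top",.03,(140,180,145,180)),("side",.03,(175,225,245,280))):
        im=manip.snapshot(n);m=np.zeros(im.shape[:2],np.uint8);m[y0:y1,x0:x1]=(im[y0:y1,x0:x1].min(2)>190)
        c=max(cv2.findContours(m,0,2)[0],key=cv2.contourArea);e=cv2.fitEllipse(cv2.convexHull(c));g[n]=onz(n,e[0],zz)[:2];print(n,e,g[n])
    return g
E
python3 - <<'E'
from h import *
g=logger()
a=manip.snapshot("top");o=[b for b in blobs(a,"orange") if b[1][4]>300]
for b in o: print("orange",onz("top",b[0],.036))
b=[cv2.resize(manip.snapshot("side")[230:330,170:290],(480,400)),cv2.resize(a[140:260,80:176],(320,400))]
cv2.imwrite("pics/l1.png",np.hstack(b)[:,:,::-1])
p=g["top"];move((p[0],p[1],.15));move((p[0],p[1],.037))
E
```

```text
time: 13.72
tool_pos: [0.3295, 0.4104, 0.1562]
eef_rot: [0.79, 0.613, -0.001, -0.0]
force: [0.5, 0.0, 0.9]
gripper_width: 0.0858
grip_force: 0.0
top ((156.9213409423828, 162.00962829589844), (14.264405250549316, 15.472352981567383), 65.31066131591797) [0.64058876 0.29499329]
side ((196.7147216796875, 262.4122009277344), (11.745332717895508, 15.63463306427002), 80.95905303955078) [0.64089187 0.29452265]
orange [0.44773246 0.37927167 0.036     ]
t 13.925 pos [0.3346 0.4101 0.1568] offset [-0.1121  1.0839  0.0235] twist 0 j6 0.98
t 13.925 pos [0.3346 0.4101 0.1568] offset [-0.1123  1.0836  0.4002] twist 0 j6 0.98
```

View pics/l1.png

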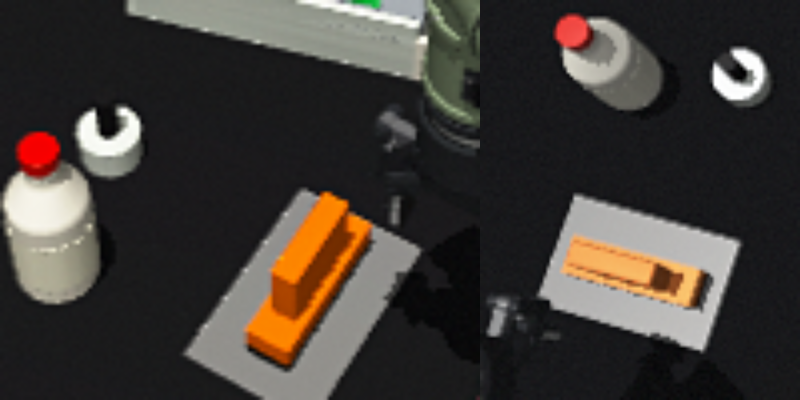

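The scraper stands upright on its mat (crop (310,280)). The logger is at (110,135) in the crop, and both views agree on (0.6407, 0.2948).

```bash
python3 -m handwheel '[{"offset":[-0.07,0.2,0],"twist":0,"grip":1},{"offset":[-0.112,0.4,0],"twist":0,"grip":1},{"offset":[-0.112,0.6,0],"twist":0,"grip":1},{"offset":[-0.112,0.8,0],"twist":0,"grip":1},{"offset":[-0.112,1.0,0],"twist":0,"grip":1},{"offset":[-0.112,1.0,0.02],"twist":0,"grip":1},{"offset":[-0.112,1.0,0.02],"twist":0,"grip":1}]'
python3 - <<'E'
from h import *
move((.6407,.2947,.037),np.deg2rad(-14.5))
E
```

```text
time: 14.8
tool_pos: [0.6151, 0.3002, 0.1488]
eef_rot: [0.792, 0.61, -0.001, -0.001]
force: [-0.9, -1.1, 0.5]
gripper_width: 0.0851
grip_force: 0.0
t 14.8 pos [0.6151 0.3002 0.1488] offset [0.0046 0.0884 0.3722] twist -0.0017 j6 0.59
```

```bash
python3 -m handwheel '[{"offset":[0.004,0.088,0],"twist":0,"grip":1},{"offset":[0.004,0.088,0.15],"twist":0,"grip":1},{"offset":[0.004,0.088,0.3],"twist":0,"grip":1},{"offset":[0.004,0.088,0.372],"twist":0,"grip":1},{"offset":[0.004,0.088,0.372],"twist":0,"grip":1},{"offset":[0.004,0.088,0.372],"twist":0,"grip":-1},{"offset":[0.004,0.088,0.372],"twist":0,"grip":-1},{"offset":[0.004,0.088,0.372],"twist":0,"grip":-1},{"offset":[0.004,0.088,0.372],"twist":0,"grip":-1},{"offset":[0.004,0.088,0.372],"twist":0,"grip":-1},{"offset":[0.004,0.088,0.372],"twist":0,"grip":-1}]'
python3 -m handwheel '[{"offset":[0,0,-0.2],"twist":0,"grip":-1},{"offset":[0,0,-0.4],"twist":0,"grip":-1},{"offset":[0,0,-0.4],"twist":0,"grip":-1},{"offset":[0,0,-0.4],"twist":0,"grip":-1}]'
python3 - <<'E'
from h import *
im=np.hstack([manip.snapshot("side")[190:310,150:290],manip.snapshot("top")[110:230,110:240]]);cv2.imwrite("pics/s4.png",cv2.resize(im[:,:,::-1],None,fx=2.9,fy=2.9,interpolation=2))
move((.55,.0427,.15),0);
E
```

```text
time: 16.18
tool_pos: [0.6418, 0.2963, 0.0401]
eef_rot: [0.792, 0.611, 0.001, 0.0]
force: [0.1, -1.3, 4.3]
gripper_width: 0.0168
grip_force: 58.4
time: 16.68
tool_pos: [0.6397, 0.2957, 0.1572]
eef_rot: [0.792, 0.611, -0.002, -0.001]
force: [-0.1, 0.2, -2.4]
gripper_width: 0.016
grip_force: 59.4
t 16.775 pos [0.6385 0.2953 0.1549] offset [-0.8894 -0.0721  0.0203] twist -0.0815 j6 0.57
```

View pics/s4.png

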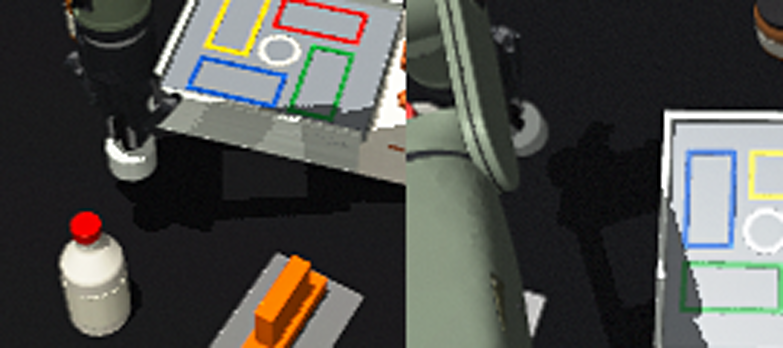

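The logger hangs upright in the gripper (crop (130,155)), so I carry it to the ring.

```bash
python3 -m handwheel '[{"offset":[-0.15,-0.012,0],"twist":-0.04,"grip":-1},{"offset":[-0.3,-0.024,0],"twist":-0.08,"grip":-1},{"offset":[-0.45,-0.036,0],"twist":-0.0815,"grip":-1},{"offset":[-0.6,-0.048,0],"twist":-0.0815,"grip":-1},{"offset":[-0.75,-0.06,0],"twist":-0.0815,"grip":-1},{"offset":[-0.85,-0.068,0],"twist":-0.0815,"grip":-1},{"offset":[-0.889,-0.072,0.05],"twist":-0.0815,"grip":-1},{"offset":[-0.889,-0.072,0.12],"twist":-0.0815,"grip":-1},{"offset":[-0.889,-0.072,0.16],"twist":-0.0815,"grip":-1},{"offset":[-0.889,-0.072,0.16],"twist":-0.0815,"grip":-1},{"offset":[-0.889,-0.072,0.16],"twist":-0.0815,"grip":-1}]'
python3 - <<'E'
from h import *
move((.55,.0427,.0955),0);
E
```

```text
time: 18.15
tool_pos: [0.553, 0.044, 0.1111]
eef_rot: [0.707, 0.707, 0.0, 0.0]
force: [1.1, -0.5, -1.9]
gripper_width: 0.0164
grip_force: 59.4
t 18.15 pos [0.553  0.044  0.1111] offset [-0.0044 -0.0099  0.0521] twist 0.0002 j6 -0.08
```

```bash
python3 -m handwheel '[{"offset":[-0.004,-0.01,0.04],"twist":0,"grip":-1},{"offset":[-0.004,-0.01,0.051],"twist":0,"grip":-1},{"offset":[-0.004,-0.01,0.052],"twist":0,"grip":-1},{"offset":[-0.004,-0.01,0.052],"twist":0,"grip":1},{"offset":[-0.004,-0.01,0.052],"twist":0,"grip":1},{"offset":[-0.004,-0.01,0.052],"twist":0,"grip":1},{"offset":[-0.004,-0.01,-0.1],"twist":0,"grip":1},{"offset":[-0.004,-0.01,-0.3],"twist":0,"grip":1},{"offset":[-0.004,-0.2,-0.3],"twist":0,"grip":1},{"offset":[-0.004,-0.4,-0.3],"twist":0,"grip":1},{"offset":[-0.004,-0.45,-0.3],"twist":0,"grip":1}]'
python3 - <<'E'
from h import *
a=manip.snapshot("top");s=manip.snapshot("side")
cv2.imwrite("pics/top2.png",a[:,:,::-1]);cv2.imwrite("pics/side2.png",s[:,:,::-1])
for c in("red","yellow","green"):
    p,y=box(c,a);print(c,p.round(4),np.rad2deg(y).round(1));move((p[0],p[1],.15),y+np.pi/2)
# logger base in the side view, bright disc
for im,n,(x,y) in((s,"side",proj("side",(.55,.0427,.085))),(a,"top",proj("top",(.55,.0427,.085)))):
    x,y=int(x),int(y);m=np.zeros(im.shape[:2],np.uint8);m[y-11:y+12,x-11:x+12]=im[y-11:y+12,x-11:x+12].min(2)>225
    c=max(cv2.findContours(m,0,2)[0],key=cv2.contourArea);e=cv2.fitEllipse(cv2.convexHull(c));print(n,np.round(e[1],1),onz(n,e[0],.085))
E
```

```text
time: 19.52
tool_pos: [0.4137, 0.0428, 0.2]
eef_rot: [0.707, 0.707, -0.001, -0.001]
force: [0.7, 0.6, 0.0]
gripper_width: 0.0854
grip_force: 0.0
red [ 0.4536 -0.355 ] 171.4
t 19.625 pos [0.4166 0.0425 0.2012] offset [-1.3249  0.1232  0.1709] twist -0.4521 j6 -0.11
yellow [ 0.4393 -0.2347] 169.8
t 19.625 pos [0.4166 0.0425 0.2012] offset [-0.9239  0.0757  0.1709] twist -0.4436 j6 -0.11
green [ 0.5912 -0.2155] 4.0
t 19.625 pos [0.4166 0.0425 0.2012] offset [-0.8601  0.5819  0.1714] twist 0.4778 j6 -0.11
side [ 9.7 13.7] [0.54899905 0.03897677 0.085     ]
top [12.1 16.9] [0.55375678 0.04059453 0.085     ]
```

The logger stands on its ring, about 2–3 mm off centre. The boxes have not moved. Green is next.

```bash
python3 -m handwheel '[{"offset":[-0.1,0.07,0],"twist":0.06,"grip":1},{"offset":[-0.25,0.17,0],"twist":0.12,"grip":1},{"offset":[-0.4,0.27,0],"twist":0.18,"grip":1},{"offset":[-0.55,0.37,0],"twist":0.24,"grip":1},{"offset":[-0.7,0.47,0],"twist":0.3,"grip":1},{"offset":[-0.8,0.55,0.05],"twist":0.36,"grip":1},{"offset":[-0.86,0.582,0.1],"twist":0.42,"grip":1},{"offset":[-0.86,0.582,0.15],"twist":0.478,"grip":1},{"offset":[-0.86,0.582,0.17],"twist":0.478,"grip":1},{"offset":[-0.86,0.582,0.17],"twist":0.478,"grip":1},{"offset":[-0.86,0.582,0.17],"twist":0.478,"grip":1}]'
python3 - <<'E'
from h import *
move((.5912,-.2155,.039),np.deg2rad(94))
E
```

```text
time: 21.0
tool_pos: [0.5929, -0.2157, 0.1509]
eef_rot: [0.999, 0.035, 0.001, 0.0]
force: [-0.1, 0.8, -0.0]
gripper_width: 0.0856
grip_force: 0.0
t 21.0 pos [ 0.5929 -0.2157  0.1509] offset [-0.0062 -0.0016  0.3728] twist 0.0003 j6 1.01
```

```bash
python3 -m handwheel '[{"offset":[-0.006,-0.001,0.15],"twist":0,"grip":1},{"offset":[-0.006,-0.001,0.3],"twist":0,"grip":1},{"offset":[-0.006,-0.001,0.37],"twist":0,"grip":1},{"offset":[-0.006,-0.001,0.37],"twist":0,"grip":1},{"offset":[-0.006,-0.001,0.37],"twist":0,"grip":-1},{"offset":[-0.006,-0.001,0.37],"twist":0,"grip":-1},{"offset":[-0.006,-0.001,0.37],"twist":0,"grip":-1},{"offset":[-0.006,-0.001,0.37],"twist":0,"grip":-1},{"offset":[-0.006,-0.001,0.37],"twist":0,"grip":-1},{"offset":[-0.006,-0.001,0.37],"twist":0,"grip":-1}]'
python3 -m handwheel '[{"offset":[0,0,-0.2],"twist":0,"grip":-1},{"offset":[0,0,-0.4],"twist":0,"grip":-1},{"offset":[0,0,-0.5],"twist":0,"grip":-1},{"offset":[0,0,-0.5],"twist":0,"grip":-1}]'
cat >> h.py <<'E'
SH=np.array([.550,.0427]);SY=.0035
def mark(c):
    x,y,l=MK[c];k,s=np.cos(SY),np.sin(SY);return SH+[k*x-s*y,s*x+k*y],SY+l*np.pi/2
def go(c,z):
    p,y=mark(c);print(c,p.round(4));move((p[0],p[1],z),y+np.pi/2)
E
python3 - <<'E'
from h import *
go("green",.18)
E
```

```text
time: 22.25
tool_pos: [0.591, -0.2158, 0.04]
eef_rot: [0.999, 0.035, 0.001, 0.0]
force: [-0.0, 0.2, 5.9]
gripper_width: 0.015
grip_force: 59.9
time: 22.75
tool_pos: [0.5916, -0.2161, 0.1913]
eef_rot: [0.999, 0.035, 0.002, 0.001]
force: [-0.2, 0.5, -3.5]
gripper_width: 0.0152
grip_force: 59.6
green [0.4879 0.077 ]
t 22.75 pos [ 0.5916 -0.2161  0.1913] offset [-0.2777 -0.9987  0.0336] twist -0.4791 j6 1.01
```

```bash
python3 -m handwheel '[{"offset":[-0.035,-0.125,0],"twist":-0.055,"grip":-1},{"offset":[-0.07,-0.25,0],"twist":-0.11,"grip":-1},{"offset":[-0.105,-0.375,0],"twist":-0.165,"grip":-1},{"offset":[-0.14,-0.5,0],"twist":-0.22,"grip":-1},{"offset":[-0.175,-0.625,0],"twist":-0.275,"grip":-1},{"offset":[-0.21,-0.75,0],"twist":-0.33,"grip":-1},{"offset":[-0.245,-0.875,0],"twist":-0.385,"grip":-1},{"offset":[-0.265,-0.95,0],"twist":-0.44,"grip":-1},{"offset":[-0.278,-0.999,0.03],"twist":-0.479,"grip":-1},{"offset":[-0.278,-0.999,0.13],"twist":-0.479,"grip":-1},{"offset":[-0.278,-0.999,0.23],"twist":-0.479,"grip":-1},{"offset":[-0.278,-0.999,0.25],"twist":-0.479,"grip":-1}]'
python3 -m handwheel '[{"offset":[0,0,0],"twist":0,"grip":-1},{"offset":[0,0,0],"twist":0,"grip":-1}]'
python3 - <<'E'
from h import *
go("green",.095)
E
```

```text
time: 24.25
tool_pos: [0.4814, 0.0779, 0.1087]
eef_rot: [0.706, 0.708, -0.004, -0.004]
force: [-0.5, -0.2, -2.9]
gripper_width: 0.0151
grip_force: 59.5
time: 24.5
tool_pos: [0.4872, 0.0777, 0.1148]
eef_rot: [0.706, 0.708, 0.001, 0.001]
force: [0.3, -0.2, -3.1]
gripper_width: 0.0153
grip_force: 59.6
green [0.4879 0.077 ]
t 24.5 pos [0.4872 0.0777 0.1148] offset [-0.0023  0.002   0.0659] twist -0.0002 j6 -0.02
```

```bash
python3 -m handwheel '[{"offset":[-0.002,0.002,0.04],"twist":0,"grip":-1},{"offset":[-0.002,0.002,0.062],"twist":0,"grip":-1},{"offset":[-0.002,0.002,0.066],"twist":0,"grip":-1},{"offset":[-0.002,0.002,0.066],"twist":0,"grip":-1},{"offset":[-0.002,0.002,0.066],"twist":0,"grip":1},{"offset":[-0.002,0.002,0.066],"twist":0,"grip":1},{"offset":[-0.002,0.002,0.066],"twist":0,"grip":1},{"offset":[-0.002,0.002,-0.1],"twist":0,"grip":1},{"offset":[-0.002,0.002,-0.25],"twist":0,"grip":1},{"offset":[-0.002,-0.1,-0.25],"twist":0,"grip":1},{"offset":[-0.002,-0.1,-0.25],"twist":0,"grip":1}]'
python3 - <<'E'
from h import *
a=manip.snapshot("top");s=manip.snapshot("side")
for c in("red","yellow"):
    p,y=box(c,a);print(c,p.round(4),np.rad2deg(y).round(1))
move((p[0],p[1],.15),y+np.pi/2)
im=np.hstack([s[150:270,180:340],a[140:260,170:280]]);cv2.imwrite("pics/s5.png",cv2.resize(im[:,:,::-1],None,fx=2.9,fy=2.9,interpolation=2))
E
```

```text
time: 25.88
tool_pos: [0.4552, 0.0773, 0.1891]
eef_rot: [0.706, 0.708, 0.0, -0.0]
force: [-0.4, -0.1, 0.1]
gripper_width: 0.0855
grip_force: 0.0
red [ 0.4536 -0.355 ] 171.4
yellow [ 0.4393 -0.2347] 169.8
t 25.975 pos [0.4564 0.0771 0.1887] offset [-1.0391 -0.0603  0.1291] twist -0.4426 j6 -0.02
```

View pics/s5.png

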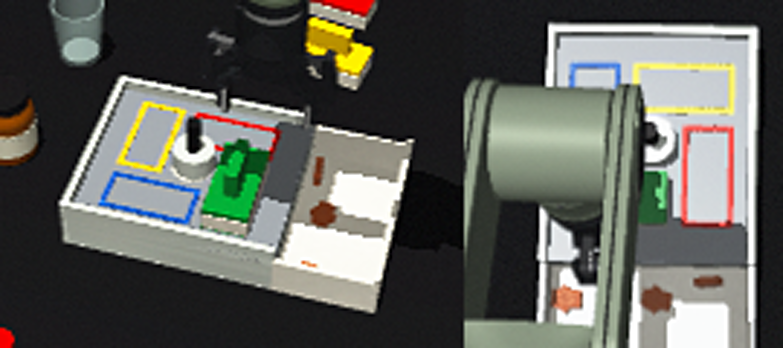

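Green is on its outline (crop (235,190)) and the logger on its ring (195,155). Yellow is next.

```bash
python3 -m handwheel '[{"offset":[-0.12,-0.01,0],"twist":-0.055,"grip":1},{"offset":[-0.24,-0.02,0],"twist":-0.11,"grip":1},{"offset":[-0.36,-0.03,0],"twist":-0.165,"grip":1},{"offset":[-0.5,-0.04,0],"twist":-0.22,"grip":1},{"offset":[-0.64,-0.05,0],"twist":-0.275,"grip":1},{"offset":[-0.78,-0.06,0],"twist":-0.33,"grip":1},{"offset":[-0.9,-0.06,0.05],"twist":-0.385,"grip":1},{"offset":[-1,-0.06,0.1],"twist":-0.44,"grip":1},{"offset":[-1,-0.06,0.129],"twist":-0.4426,"grip":1},{"offset":[-1,-0.06,0.129],"twist":-0.4426,"grip":1},{"offset":[-1,-0.06,0.129],"twist":-0.4426,"grip":1}]'
python3 - <<'E'
from h import *
move((.4393,-.2347,.039),np.deg2rad(169.8+90))
E
```

```text
time: 27.35
tool_pos: [0.4397, -0.2221, 0.1504]
eef_rot: [0.088, 0.996, 0.0, 0.0]
force: [0.1, -0.3, 0.3]
gripper_width: 0.0851
grip_force: 0.0
t 27.35 pos [ 0.4397 -0.2221  0.1504] offset [-0.0061 -0.0415  0.3714] twist 0.0003 j6 -2.04
```

```bash
python3 -m handwheel '[{"offset":[-0.006,-0.041,0.1],"twist":0,"grip":1},{"offset":[-0.006,-0.041,0.25],"twist":0,"grip":1},{"offset":[-0.006,-0.041,0.37],"twist":0,"grip":1},{"offset":[-0.006,-0.041,0.37],"twist":0,"grip":1},{"offset":[-0.006,-0.041,0.37],"twist":0,"grip":-1},{"offset":[-0.006,-0.041,0.37],"twist":0,"grip":-1},{"offset":[-0.006,-0.041,0.37],"twist":0,"grip":-1},{"offset":[-0.006,-0.041,0.37],"twist":0,"grip":-1},{"offset":[-0.006,-0.041,0.37],"twist":0,"grip":-1},{"offset":[-0.006,-0.041,0.37],"twist":0,"grip":-1}]'
python3 -m handwheel '[{"offset":[0,0,-0.2],"twist":0,"grip":-1},{"offset":[0,0,-0.4],"twist":0,"grip":-1},{"offset":[0,0,-0.51],"twist":0,"grip":-1},{"offset":[0,0,-0.51],"twist":0,"grip":-1}]'
python3 - <<'E'
from h import *
go("yellow",.19)
print(manip.read_state()["joint_positions"].round(2))
E
```

```text
time: 28.6
tool_pos: [0.4395, -0.2357, 0.0402]
eef_rot: [0.088, 0.996, -0.0, 0.001]
force: [-1.5, 1.7, 6.9]
gripper_width: 0.0151
grip_force: 61.5
time: 29.1
tool_pos: [0.4404, -0.2366, 0.1946]
eef_rot: [0.089, 0.996, -0.002, 0.003]
force: [-0.1, 0.6, -3.8]
gripper_width: 0.0152
grip_force: 60.5
yellow [0.6121 0.0084]
t 29.1 pos [ 0.4404 -0.2366  0.1946] offset [-0.4194  0.9049  0.0148] twist 0.4424 j6 -2.06
[-0.67  0.08  1.77 -0.    1.29 -2.06]
```

```bash
python3 -m handwheel '[{"offset":[-0.05,0.11,0],"twist":0.055,"grip":-1},{"offset":[-0.1,0.22,0],"twist":0.11,"grip":-1},{"offset":[-0.16,0.34,0],"twist":0.165,"grip":-1},{"offset":[-0.21,0.46,0],"twist":0.22,"grip":-1},{"offset":[-0.27,0.58,0],"twist":0.275,"grip":-1},{"offset":[-0.32,0.7,0],"twist":0.33,"grip":-1},{"offset":[-0.38,0.82,0],"twist":0.385,"grip":-1},{"offset":[-0.419,0.905,0],"twist":0.44,"grip":-1},{"offset":[-0.419,0.905,0.05],"twist":0.4424,"grip":-1},{"offset":[-0.419,0.905,0.15],"twist":0.4424,"grip":-1},{"offset":[-0.419,0.905,0.25],"twist":0.4424,"grip":-1},{"offset":[-0.419,0.905,0.26],"twist":0.4424,"grip":-1}]'
python3 -m handwheel '[{"offset":[0,0,0],"twist":0,"grip":-1},{"offset":[0,0,0],"twist":0,"grip":-1}]'
python3 - <<'E'
from h import *
go("yellow",.095)
E
```

```text
time: 30.6
tool_pos: [0.6051, 0.0095, 0.1078]
eef_rot: [0.706, 0.708, -0.004, -0.005]
force: [0.2, 0.1, -5.0]
gripper_width: 0.0148
grip_force: 60.2
time: 30.85
tool_pos: [0.6115, 0.0093, 0.1156]
eef_rot: [0.706, 0.708, 0.001, 0.001]
force: [-0.2, 1.1, -3.1]
gripper_width: 0.0145
grip_force: 60.2
yellow [0.6121 0.0084]
t 30.85 pos [0.6115 0.0093 0.1156] offset [-0.0029  0.0019  0.0686] twist 0.0 j6 -0.13
```

```bash
python3 -m handwheel '[{"offset":[-0.003,0.002,0.04],"twist":0,"grip":-1},{"offset":[-0.003,0.002,0.062],"twist":0,"grip":-1},{"offset":[-0.003,0.002,0.068],"twist":0,"grip":-1},{"offset":[-0.003,0.002,0.068],"twist":0,"grip":-1},{"offset":[-0.003,0.002,0.068],"twist":0,"grip":1},{"offset":[-0.003,0.002,0.068],"twist":0,"grip":1},{"offset":[-0.003,0.002,0.068],"twist":0,"grip":1},{"offset":[-0.003,0.002,-0.1],"twist":0,"grip":1},{"offset":[-0.003,0.002,-0.28],"twist":0,"grip":1},{"offset":[-0.15,-0.15,-0.28],"twist":0,"grip":1},{"offset":[-0.3,-0.25,-0.28],"twist":0,"grip":1},{"offset":[-0.3,-0.25,-0.28],"twist":0,"grip":1}]'
python3 - <<'E'
from h import *
a=manip.snapshot("top");s=manip.snapshot("side");cv2.imwrite("pics/top5.png",a[:,:,::-1]);cv2.imwrite("pics/side5.png",s[:,:,::-1])
p,y=box("red",a);print(p.round(4),np.rad2deg(y).round(1));move((p[0],p[1],.15),y+np.pi/2)
E
```

```text
time: 32.35
tool_pos: [0.5341, -0.083, 0.1984]
eef_rot: [0.707, 0.707, -0.0, 0.0]
force: [0.9, 0.2, -0.2]
gripper_width: 0.0853
grip_force: 0.0
[ 0.4536 -0.355 ] 171.4
t 32.45 pos [ 0.536  -0.0809  0.1985] offset [-0.913  -0.2768  0.161 ] twist -0.4514 j6 -0.31
```

```bash
python3 -m handwheel '[{"offset":[-0.11,-0.034,0],"twist":-0.055,"grip":1},{"offset":[-0.22,-0.067,0],"twist":-0.11,"grip":1},{"offset":[-0.33,-0.1,0],"twist":-0.165,"grip":1},{"offset":[-0.45,-0.136,0],"twist":-0.22,"grip":1},{"offset":[-0.57,-0.173,0],"twist":-0.275,"grip":1},{"offset":[-0.7,-0.21,0],"twist":-0.33,"grip":1},{"offset":[-0.82,-0.25,0.05],"twist":-0.385,"grip":1},{"offset":[-0.913,-0.277,0.1],"twist":-0.44,"grip":1},{"offset":[-0.913,-0.277,0.16],"twist":-0.4514,"grip":1},{"offset":[-0.913,-0.277,0.16],"twist":-0.4514,"grip":1},{"offset":[-0.913,-0.277,0.16],"twist":-0.4514,"grip":1}]'
python3 - <<'E'
from h import *
move((.4536,-.355,.039),np.deg2rad(171.4+90))
E
```

```text
time: 33.83
tool_pos: [0.4547, -0.3536, 0.1504]
eef_rot: [0.074, 0.997, 0.0, 0.0]
force: [-0.3, -1.1, 0.2]
gripper_width: 0.0856
grip_force: 0.0
t 33.825 pos [ 0.4547 -0.3536  0.1504] offset [ 0.0031 -0.0053  0.3714] twist 0.0007 j6 -2.23
```

```bash
python3 -m handwheel '[{"offset":[0.003,-0.005,0.1],"twist":0,"grip":1},{"offset":[0.003,-0.005,0.25],"twist":0,"grip":1},{"offset":[0.003,-0.005,0.37],"twist":0,"grip":1},{"offset":[0.003,-0.005,0.37],"twist":0,"grip":1},{"offset":[0.003,-0.005,0.37],"twist":0,"grip":-1},{"offset":[0.003,-0.005,0.37],"twist":0,"grip":-1},{"offset":[0.003,-0.005,0.37],"twist":0,"grip":-1},{"offset":[0.003,-0.005,0.37],"twist":0,"grip":-1},{"offset":[0.003,-0.005,0.37],"twist":0,"grip":-1},{"offset":[0.003,-0.005,0.37],"twist":0,"grip":-1}]'
python3 -m handwheel '[{"offset":[0,0,-0.2],"twist":0,"grip":-1},{"offset":[0,0,-0.4],"twist":0,"grip":-1},{"offset":[0,0,-0.51],"twist":0,"grip":-1},{"offset":[0,0,-0.51],"twist":0,"grip":-1}]'
python3 - <<'E'
from h import *
go("red",.19)
E
```

```text
time: 35.08
tool_pos: [0.4531, -0.3565, 0.0403]
eef_rot: [0.074, 0.997, -0.0, 0.0]
force: [-1.1, 0.9, 6.0]
gripper_width: 0.0154
grip_force: 60.8
time: 35.58
tool_pos: [0.454, -0.3577, 0.1951]
eef_rot: [0.074, 0.997, -0.002, 0.002]
force: [-0.3, -0.1, -3.4]
gripper_width: 0.0152
grip_force: 59.9
red [ 0.5157 -0.0194]
t 35.575 pos [ 0.454  -0.3577  0.1951] offset [-0.0358  1.1457  0.0123] twist -0.0486 j6 -2.24
```

```bash
python3 -m handwheel '[{"offset":[0,0.12,0],"twist":-0.02,"grip":-1},{"offset":[-0.01,0.28,0],"twist":-0.04,"grip":-1},{"offset":[-0.015,0.44,0],"twist":-0.0486,"grip":-1},{"offset":[-0.02,0.6,0],"twist":-0.0486,"grip":-1},{"offset":[-0.03,0.76,0],"twist":-0.0486,"grip":-1},{"offset":[-0.035,0.9,0],"twist":-0.0486,"grip":-1},{"offset":[-0.036,0.98,0],"twist":-0.0486,"grip":-1},{"offset":[-0.036,0.98,0],"twist":-0.0486,"grip":-1},{"offset":[-0.036,0.98,0],"twist":-0.0486,"grip":-1}]'
python3 - <<'E'
from h import *
go("red",.095)
E
```

```text
time: 36.7
tool_pos: [0.5056, -0.0672, 0.1901]
eef_rot: [-0.002, 1.0, 0.0, -0.002]
force: [-0.9, -0.5, -2.3]
gripper_width: 0.015
grip_force: 59.9
red [ 0.5157 -0.0194]
t 36.7 pos [ 0.5056 -0.0672  0.1901] offset [-0.0354  0.1588  0.317 ] twist 0.0 j6 -1.88
```

```bash
python3 -m handwheel '[{"offset":[-0.03,0.1,0],"twist":0,"grip":-1},{"offset":[-0.035,0.159,0.05],"twist":0,"grip":-1},{"offset":[-0.035,0.159,0.15],"twist":0,"grip":-1},{"offset":[-0.035,0.159,0.25],"twist":0,"grip":-1},{"offset":[-0.035,0.159,0.25],"twist":0,"grip":-1},{"offset":[-0.035,0.159,0.25],"twist":0,"grip":-1}]'
python3 - <<'E'
from h import *
go("red",.095)
s=manip.snapshot("side");cv2.imwrite("pics/s6.png",cv2.resize(s[150:270,190:330,::-1],None,fx=4,fy=4,interpolation=2))
E
```

```text
time: 37.45
tool_pos: [0.5175, -0.0197, 0.1175]
eef_rot: [-0.002, 1.0, -0.0, 0.0]
force: [0.5, -0.0, -2.2]
gripper_width: 0.0152
grip_force: 59.8
red [ 0.5157 -0.0194]
t 37.45 pos [ 0.5175 -0.0197  0.1175] offset [0.0059 0.0011 0.0749] twist -0.0001 j6 -1.78
```

View pics/s6.png

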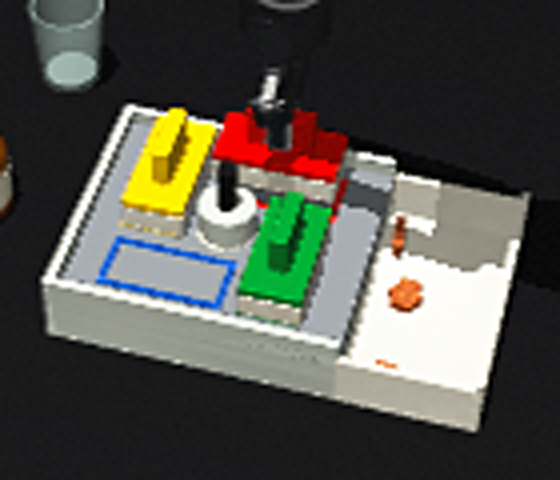

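Yellow, green and logger sit on their marks, and the red box (285,150) hangs level over its outline. I lower it and release.

```bash
python3 -m handwheel '[{"offset":[0.005,0.001,0.04],"twist":0,"grip":-1},{"offset":[0.005,0.001,0.065],"twist":0,"grip":-1},{"offset":[0.005,0.001,0.074],"twist":0,"grip":-1},{"offset":[0.005,0.001,0.074],"twist":0,"grip":-1},{"offset":[0.005,0.001,0.074],"twist":0,"grip":1},{"offset":[0.005,0.001,0.074],"twist":0,"grip":1},{"offset":[0.005,0.001,0.074],"twist":0,"grip":1},{"offset":[0.005,0.001,-0.1],"twist":0,"grip":1},{"offset":[0.005,0.001,-0.3],"twist":0,"grip":1},{"offset":[0.005,-0.2,-0.3],"twist":0,"grip":1},{"offset":[0.1,-0.4,-0.3],"twist":0,"grip":1},{"offset":[0.2,-0.6,-0.3],"twist":0,"grip":1}]'
python3 -m handwheel '[{"offset":[0.2,-0.15,0],"twist":0,"grip":1},{"offset":[0.25,-0.35,0],"twist":0,"grip":1},{"offset":[0.25,-0.45,0],"twist":0,"grip":1},{"offset":[0.25,-0.45,0],"twist":0,"grip":1}]'
python3 - <<'E'
from h import *
a=manip.snapshot("top");s=manip.snapshot("side")
for c in("red","yellow","green"):
    L=[b for b in blobs(a,c,amin=300) if 195<b[0][0]<275 and 140<b[0][1]<235]
    for b in L:
        cn=max(cv2.findContours(b[2].astype(np.uint8),0,2)[0],key=len);q=np.array([onz("top",p,.089)[:2] for p in cv2.boxPoints(cv2.minAreaRect(cn))]);e=max([q[1]-q[0],q[2]-q[1]],key=np.linalg.norm)
        print(c,(q.mean(0)-mark(c)[0]).round(4),np.rad2deg(np.arctan2(e[1],e[0])).round(1),[np.linalg.norm(q[1]-q[0]).round(3),np.linalg.norm(q[2]-q[1]).round(3)])
im=np.hstack([cv2.resize(a[140:280,180:285],(450,600)),cv2.resize(s[150:270,200:270],(350,600))]);cv2.imwrite("pics/f.png",im[:,:,::-1])
E
```

```text
time: 39.0
tool_pos: [0.4614, -0.1934, 0.2078]
eef_rot: [-0.002, 1.0, -0.0, 0.001]
force: [-0.1, -0.4, -0.1]
gripper_width: 0.0853
grip_force: 0.0
time: 39.5
tool_pos: [0.3866, -0.3299, 0.2076]
eef_rot: [0.0, 1.0, -0.001, 0.0]
force: [0.6, 0.4, -0.6]
gripper_width: 0.0852
grip_force: 0.0
red [-0.0007  0.0004] -179.3 [np.float64(0.052), np.float64(0.107)]
yellow [-0.003   0.0002] -89.2 [np.float64(0.104), np.float64(0.051)]
```

View pics/f.png

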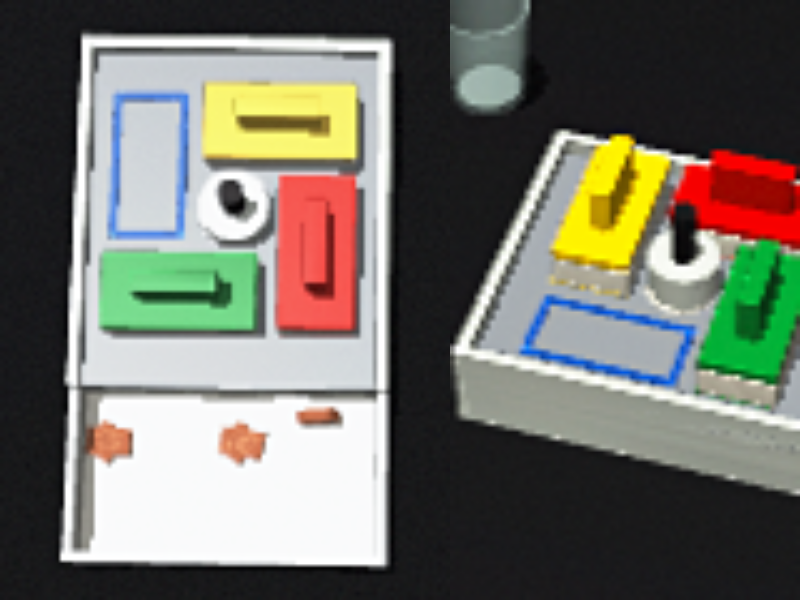

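All is in place: lids at (280,120) yellow, (317,253) red and (180,290) green, logger at (234,207), three chips in the pan. One last check on green and the logger.

```bash
python3 - <<'E'
from h import *
print("green",(onz("top",(221.9,207.9),.089)[:2]-mark("green")[0]).round(4))
print("logger",onz("top",(180+234/4.286,140+207/4.286),.084)[:2]-SH, onz("side",(200+684/5-90,150+258/5),.085)[:2]-SH)
a=manip.snapshot("top");o=[b for b in blobs(a,"orange") if b[1][4]>300];print([onz("top",b[0],.036)[:2]-[.4503,.3817] for b in o])
s=manip.read_state();print(s["time"],s["qvel"].round(3),s["force"].round(1))
E
```

```text
green [-0.0033 -0.0017]
logger [-0.00379578 -0.00359842] [-0.00353398  0.00041083]
[array([-0.00251077, -0.00202873])]
39.65 [ 0.018 -0.007  0.007 -0.002 -0.    -0.002] [-0.1 -0.  -0.5]
```

Everything is within tolerance, so I hand in.

```bash
python3 -c "
from workcell import manip
print(manip.job_done())"
```

```text
the job is handed in; nothing more can be done
None
```

I handed the job in at about 40 s of the 210 s allowed, but the hand-in returned no verdict. By the camera checks, all three chips are in the pan; the red, yellow and green boxes sit about 1–4 mm from their outlines (no blue box was present); the logger is 3–5 mm from its ring's centre; and the scraper stands upright about 3 mm from the mat centre.

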